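# Unstack the reagent cassettes into the analyser's loading tray

## Task

Take apart the stack of four sealed reagent cassettes on the aluminium cooling plate and load the tray for the analyser: each cassette goes into the cradle of its own colour, lying lengthwise and flat on the cradle's floor inside the lips. Keep the cassettes level, set each down gently without letting it drop, and leave the tube rack and the bar-code scanner where they are.

Things in the scene. Friction and masses are not known exactly. Their poses are not given: they have to be found in the camera images.
- cassette_blue: Sealed rigid reagent cassette, white with a flat blue lid: 124 long (its x) x 44 wide (its y) x 36 high, about 0.2 kg. Origin: centre of the underside, z up. Grip across the 44 mm; both ends alike. At the start in the lower layer of the stack, on a 10 mm plate; the two upper cassettes lie across it, its middle shows between them.
- cassette_green: Sealed rigid reagent cassette, white with a flat green lid: 124 long (its x) x 44 wide (its y) x 36 high, about 0.2 kg. Origin: centre of the underside, z up. Grip across the 44 mm; both ends alike. At the start in the upper layer of the stack, across the two lower cassettes, beside the other upper one (about 40 mm free between them, 30 at least).
- cassette_yellow: Sealed rigid reagent cassette, white with a flat yellow lid: 124 long (its x) x 44 wide (its y) x 36 high, about 0.2 kg. Origin: centre of the underside, z up. Grip across the 44 mm; both ends alike. At the start in the lower layer of the stack, on a 10 mm plate; the two upper cassettes lie across it, its middle shows between them.
- cassette_red: Sealed rigid reagent cassette, white with a flat red lid: 124 long (its x) x 44 wide (its y) x 36 high, about 0.2 kg. Origin: centre of the underside, z up. Grip across the 44 mm; both ends alike. At the start in the upper layer of the stack, across the two lower cassettes, beside the other upper one (about 40 mm free between them, 30 at least).
- cradle_blue: Fixed blue cradle for the blue cassette, on the grey tray (top 10 mm above the bench): 152 long (its x) x 70 wide (its y). Origin: centre of its underside, z up; its floor lies 5 mm higher. Lips 8 mm above the floor round a 144 x 62 pocket, open along the middle 64 mm of the long sides for the fingers. Four cradles in two rows of two, 164 mm (along x) and 96 mm (along y) apart, in any order.
- cradle_green: Fixed green cradle for the green cassette, on the grey tray (top 10 mm above the bench): 152 long (its x) x 70 wide (its y). Origin: centre of its underside, z up; its floor lies 5 mm higher. Lips 8 mm above the floor round a 144 x 62 pocket, open along the middle 64 mm of the long sides for the fingers. Four cradles in two rows of two, 164 mm (along x) and 96 mm (along y) apart, in any order.
- cradle_yellow: Fixed yellow cradle for the yellow cassette, on the grey tray (top 10 mm above the bench): 152 long (its x) x 70 wide (its y). Origin: centre of its underside, z up; its floor lies 5 mm higher. Lips 8 mm above the floor round a 144 x 62 pocket, open along the middle 64 mm of the long sides for the fingers. Four cradles in two rows of two, 164 mm (along x) and 96 mm (along y) apart, in any order.
- cradle_red: Fixed red cradle for the red cassette, on the grey tray (top 10 mm above the bench): 152 long (its x) x 70 wide (its y). Origin: centre of its underside, z up; its floor lies 5 mm higher. Lips 8 mm above the floor round a 144 x 62 pocket, open along the middle 64 mm of the long sides for the fingers. Four cradles in two rows of two, 164 mm (along x) and 96 mm (along y) apart, in any order.
- tube_rack: Bystander: loose grey rack of five sample tubes with purple caps, 110 long (its x) x 24 wide x 90 high, about 0.3 kg, standing beyond the stack. Origin: centre of its underside, z up. Leave it alone.
- scanner: Bystander: loose black bar-code scanner on a stand with a round 72 mm foot, 125 high, its head about 80 long, pointing to its -x at the stack, about 0.4 kg, standing beyond the stack. Origin: centre of the foot's underside, z up. Leave it alone.
Things that resemble listed ones, but are neither listed nor needed, are in the scene too. Leave any pink look-alike of the cassette_red alone.

How it is judged (in metres and radians):
At the end, for the whole second after the job is handed in: Each cassette stands in the cradle of its own colour: centre within 12 mm (lengthwise) and 11.5 mm (sideways) of the cradle's, under 3 mm off its floor, along it within 0.25 rad (either way round), level within 0.06 rad, released and at rest (0.02 m/s, 0.1 rad/s) (x of cassette_blue in the frame of cradle_blue between -0.012 and 0.012 m and y of cassette_blue in the frame of cradle_blue between -0.0115 and 0.0115 m and z of cassette_blue in the frame of cradle_blue between 0.002 and 0.008 m and angle between each of cassette_blue, cassette_green, cassette_yellow, cassette_red's own z axis and vertical below 0.06 rad and angle between the x axis of cassette_blue and the x axis of cradle_blue, either way round below 0.25 rad and linear speed of each of cassette_blue, cassette_green, cassette_yellow, cassette_red below 0.02 m/s and angular speed of each of cassette_blue, cassette_green, cassette_yellow, cassette_red below 0.1 rad/s and x of cassette_green in the frame of cradle_green between -0.012 and 0.012 m and y of cassette_green in the frame of cradle_green between -0.0115 and 0.0115 m and z of cassette_green in the frame of cradle_green between 0.002 and 0.008 m and angle between the x axis of cassette_green and the x axis of cradle_green, either way round below 0.25 rad and x of cassette_yellow in the frame of cradle_yellow between -0.012 and 0.012 m and y of cassette_yellow in the frame of cradle_yellow between -0.0115 and 0.0115 m and z of cassette_yellow in the frame of cradle_yellow between 0.002 and 0.008 m and angle between the x axis of cassette_yellow and the x axis of cradle_yellow, either way round below 0.25 rad and x of cassette_red in the frame of cradle_red between -0.012 and 0.012 m and y of cassette_red in the frame of cradle_red between -0.0115 and 0.0115 m and z of cassette_red in the frame of cradle_red between 0.002 and 0.008 m and angle between the x axis of cassette_red and the x axis of cradle_red, either way round below 0.25 rad); the robot touches nothing.
It fails at once if a cassette was tipped far from level (angle between any of cassette_blue, cassette_green, cassette_yellow, cassette_red's own z axis and vertical above 0.6 rad).
It fails at once if a cassette was let drop (falling free of the fingers faster than a drop of about 13 mm gives) ((linear speed of cassette_blue above 0.5 m/s and contact force between cassette_blue and the fingers below 0.5 N) or (linear speed of cassette_green above 0.5 m/s and contact force between cassette_green and the fingers below 0.5 N) or (linear speed of cassette_yellow above 0.5 m/s and contact force between cassette_yellow and the fingers below 0.5 N) or (linear speed of cassette_red above 0.5 m/s and contact force between cassette_red and the fingers below 0.5 N)).
It fails at once if the sample-tube rack was pushed away or tipped (distance of tube_rack from where it was at the start of the episode above 0.02 m or angle between tube_rack's own z axis and vertical above 0.3 rad).
It fails at once if the bar-code scanner was pushed away or tipped (distance of scanner from where it was at the start of the episode above 0.02 m or angle between scanner's own z axis and vertical above 0.3 rad).
It also fails if it takes over 112 s, if anything falls off the work surface, if the arm or the gripper's body presses on something with over 40 N, if the wrist force passes 120 N, or if a joint passes its speed limit or range.

## Robot

A 7-joint arm with a two-finger parallel gripper is mounted at the origin on the work surface. World frame = base frame: x ahead of the robot, y to its left, z up, the work surface at z = 0. Lengths are in mm, angles in rad, forces in N, time in s.
With the tool pointing down it reaches from about 425 to 1025 mm from the base axis. Payload 9.4 kg.
Tool frame: the origin (TCP) lies midway between the tips of the shut fingers; the grasp point (between the pads) lies 19 mm behind it; z points along the fingers, y is the line along which they close (so a half turn about z gives the same grasp; the last joint's range is limited). The gripper opens to 85 mm and grips with 20 to 120 N. Pads are 22 mm wide; open, the fingers measure 114 mm over their backs; the gripper's body (76 mm by 85 mm) begins 54 mm behind the grasp point. The pads swing forward as they close: fully open they stand 13 mm farther back than shut.
Start: joints at [1.045, 0.599, -0.003, 1.599, 0.002, 0.943, -0.08], TCP at [314.557, -653.206, 231.275] pointing down, gripper open.
Joint ranges: [-2.57, 2.57], [-0.35, 1.97], [-1.29, 1.29], [0.11, 2.56], [-1.05, 4.19], [0.11, 1.86], [-2.63, 2.63]. Speed limits (rad/s): [2.22, 2.22, 3.01, 3.01, 3.14, 3.14, 3.14].

## Interface

Orientations are given as a unit quaternion [x, y, z, w].
In Python, from station import ctrl gives the robot as it stands.
- The arm moves only by the shell command python3 -m crank 'ROWS'. ROWS is JSON, a list of rows, each a list of 5 numbers: the shift along the world's x, y, z in m, then the turn about the world's z in degrees, then the opening, from 0 (shut) to 1 (fully open). In form: [[dx, dy, dz, yaw, grip], ...]. A call has 1 to 10 rows; each row shifts and turns the commanded pose from where the row before left it; what a row does not reach is not made up. A row lasts 1/8 s, in which the tool goes at most 62.5 mm and 10.7 degrees, less where a joint would pass 70% of its speed; a pose out of reach is approached as far as the arm can. A call with a gripper value outside its range is refused whole. The fingers move at their own pace and stop on an object; the grip force is fixed at half the most. Time passes only in rows, so rows that do not move let the fingers close. It gives the time, the measured TCP pose, the force, the opening and the grip force at its end, in the units of the state.
- ctrl.observe(): the state, without advancing time (a new reading comes with each control period).
- ctrl.grab_frame(name): name is "scene" or "top"; returns a dict with "image" (384x512x3 uint8, red, green, blue), "fovy" (degrees; the focal length in pixels is half the picture's height over the tangent of half this angle, whatever the lens; pixels are square), "cx", "cy" (the principal point, pixels), "eye" and "attitude" of the camera in the world. Camera axes: x right, y up, looking along -z (the intrinsics and any distortion apply to the point x, -y, -z); pixel columns grow to the right and rows downward; lengths in mm; the calibration is good to about 2 mm. A picture is of the moment at which its call begins. There is no depth.
- ctrl.job_done(): hands the job in; it is judged then, once.
The state is a dict: "t": time; "joint_positions": joint angles; "joint_velocities": joint speeds; "effort": joint torques, N m; "position": TCP position; "tool_rot": TCP orientation; "wrist_force": force on the tool from outside, world axes, zero at the start; "ft_torque": the same for the moment, N m; "finger_gap": finger opening in mm; "grip_force": force on a finger pad.
Only numpy, scipy, OpenCV 4.12 (cv2) and the standard library are available. Lean on these libraries where they do the work, as an engineer would, in place of code of your own. Each camera call takes 0.05 s, during which the arm holds its last target. There are 200 camera calls.

## Working session

There is one attempt and no reset: what is moved stays moved. The work goes in short steps, Python scripts to look and compute and a shell command to move; the robot and the scene stay as the last step left them, time stands still between calls to the robot, and variables do not carry over. Pictures are saved under pics/ and viewed, at most 14 in all, crops included, and the job is handed in when it is done.

```bash
ls; mkdir -p pics; python3 - <<'E'
from station import ctrl
import cv2
for n in("scene","top"):
    f=ctrl.grab_frame(n); cv2.imwrite(f"pics/{n}0.png",cv2.cvtColor(f["image"],cv2.COLOR_RGB2BGR))
    print({k:v for k,v in f.items() if k!="image"})
s=ctrl.observe(); print(s)
E
```

```text
pics
{'fovy': 42.56849823174371, 'cx': 261.34964602510104, 'cy': 189.93216022112136, 'eye': array([1154.53223423,   48.84111724, 1125.99374494]), 'attitude': array([0.15986268, 0.19682342, 0.73539149, 0.62841373])}
{'fovy': 51.620220528448996, 'cx': 257.29914017532747, 'cy': 190.00749769158864, 'eye': array([ 469.20844145,  -50.0322362 , 1105.40299646]), 'attitude': array([-0.01715192,  0.03858982,  0.70717978, -0.70577149])}
{'t': 0.1, 'joint_positions': array([ 1.04527813,  0.6000395 , -0.00257995,  1.60007767,  0.00180187,
        0.94291103, -0.07985132]), 'joint_velocities': array([-8.58246848e-04, -2.92287905e-03,  4.55112472e-04, -2.43410217e-03,
       -6.22195645e-05, -2.38268727e-04, -3.42115560e-03]), 'effort': array([ 5.41771733e-03, -7.78000832e+01,  1.57038957e+00, -2.58626747e+01,
        1.26884648e-02,  5.52923200e-03,  4.67953339e-05]), 'position': array([ 314.39409173, -652.79497525,  230.49692737]), 'tool_rot': array([ 9.74921235e-01,  2.22549033e-01, -2.14629018e-04, -6.83713186e-04]), 'wrist_force': array([ 0.58711856,  0.14785209, -0.20445885]), 'ft_torque': array([0.06240974, 0.04412042, 0.01040132]), 'grip_force': 0.0, 'finger_gap': 85.0582938974302}
```

View pics/top0.png

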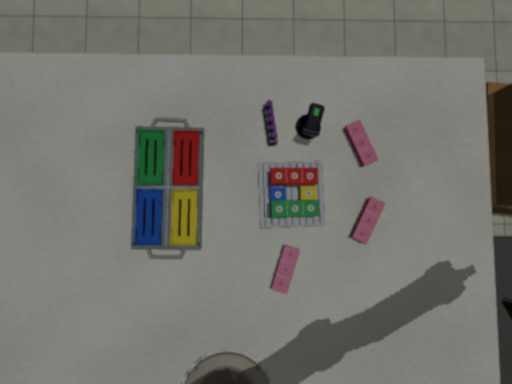

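View pics/scene0.png

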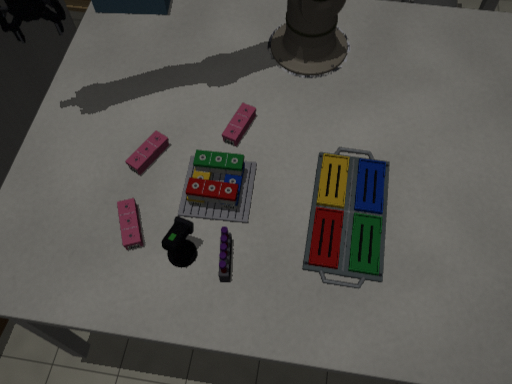

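The top view (up = +x, left = +y) shows the stack at about (295,192): red at (295,176), green at (295,209), and blue (278,193) and yellow (310,193) showing between them. The tray cradles are green (150,158), red (186,157), blue (149,217) and yellow (184,217). 

Red candidates:
- The true red one is the saturated lid on the stack at (295,176), which fits "upper layer, across the lower ones".
- The pink ones at (361,143), (368,220) and (286,269) lie on the bench and are decoys.

The rack is at (270,122) and the scanner at (310,122). Both lie beyond the stack (+x). The crop below confirms red while I measure.

```bash
cat > h.py <<'E'
import numpy as np, cv2
from scipy.spatial.transform import Rotation as R
from station import ctrl
HUE={"red":(174,5),"green":(50,80),"blue":(100,125),"yellow":(20,35)}
def mask(im,c):
    h,s,v=cv2.split(cv2.cvtColor(im,cv2.COLOR_RGB2HSV)); a,b=HUE[c]
    m=((h>=a)|(h<=b)) if a>b else ((h>=a)&(h<=b))
    return (m&(s>(170 if c=="red" else 130))&(v>50)).astype(np.uint8)*255
def cast(f,uv,z):
    uv=np.atleast_2d(np.asarray(uv,float)); F=192/np.tan(np.radians(f["fovy"]/2))
    d=np.c_[(uv[:,0]-f["cx"])/F,-(uv[:,1]-f["cy"])/F,-np.ones(len(uv))]
    d=R.from_quat(f["attitude"]).apply(d); e=np.asarray(f["eye"])
    return (e+d*((z-e[2])/d[:,2])[:,None])[:,:2]
def rect(f,c,z,box,close=3):
    """rectangles of one colour inside pixel box, on plane z: centre, sizes, angle (world mm/deg)"""
    x0,y0,x1,y1=box; m=np.zeros((384,512),np.uint8); m[y0:y1,x0:x1]=mask(f["image"],c)[y0:y1,x0:x1]
    m=cv2.morphologyEx(m,cv2.MORPH_CLOSE,np.ones((close,close)))
    out=[]
    for k in cv2.findContours(m,cv2.RETR_EXTERNAL,cv2.CHAIN_APPROX_NONE)[0]:
        if cv2.contourArea(k)<60: continue
        p=cast(f,k[:,0,:],z).astype(np.float32); (c0,s,a)=cv2.minAreaRect(p)
        if s[0]<s[1]: s=(s[1],s[0]); a+=90
        out.append([round(v,1) for v in (*c0,*s,(a+90)%180-90)]+[tuple(k[:,0].mean(0).round())])
    return out
E
python3 - <<'E'
from h import *
T=ctrl.grab_frame("top");S=ctrl.grab_frame("scene")
for n,f,tray,st in(("top",T,(125,120,210,255),(255,155,330,235)),("scene",S,(300,145,395,285),(175,145,262,225))):
    for c in HUE: print(n,c,"cradle z23",rect(f,c,23,tray,7)); 
    for c,z in(("red",82),("green",82),("blue",46),("yellow",46)): print(n,c,"lid",rect(f,c,z,st,7))
i=cv2.cvtColor(T["image"],cv2.COLOR_RGB2BGR)[90:300,245:390]
cv2.imwrite("pics/c1.png",cv2.resize(i,None,fx=2.8,fy=2.8,interpolation=cv2.INTER_CUBIC))
E
```

```text
top red cradle z23 [[644.7, 113.5, 147.4, 66.3, -0.8, (np.float64(185.0), np.float64(158.0))]]
top green cradle z23 [[645.9, 209.6, 149.4, 69.5, -0.3, (np.float64(150.0), np.float64(157.0))]]
top blue cradle z23 [[483.5, 212.2, 149.2, 71.0, -1.3, (np.float64(148.0), np.float64(217.0))]]
top yellow cradle z23 [[480.8, 117.1, 149.1, 69.7, -0.9, (np.float64(183.0), np.float64(217.0))]]
top red lid [[587.9, -174.5, 120.4, 39.3, 90.0, (np.float64(294.0), np.float64(176.0))]]
top green lid [[503.6, -176.7, 122.1, 40.0, -88.1, (np.float64(294.0), np.float64(208.0))]]
top blue lid [[546.1, -136.5, 40.3, 40.3, -0.3, (np.float64(277.0), np.float64(193.0))]]
top yellow lid [[547.5, -217.3, 40.9, 37.7, 89.9, (np.float64(308.0), np.float64(192.0))]]
scene red cradle z23 [[647.1, 112.8, 151.3, 69.3, -0.8, (np.float64(326.0), np.float64(237.0))]]
scene green cradle z23 [[648.2, 208.7, 150.6, 70.1, -0.7, (np.float64(366.0), np.float64(243.0))]]
scene blue cradle z23 [[483.7, 211.0, 153.5, 71.3, -0.9, (np.float64(370.0), np.float64(185.0))]]
scene yellow cradle z23 [[484.6, 115.5, 157.3, 70.3, -0.9, (np.float64(333.0), np.float64(180.0))]]
scene red lid [[589.5, -178.0, 122.4, 44.3, 89.6, (np.float64(212.0), np.float64(188.0))]]
scene green lid [[504.5, -179.3, 122.0, 40.5, -88.3, (np.float64(218.0), np.float64(159.0))]]
scene blue lid [[543.8, -138.2, 44.0, 42.4, 89.3, (np.float64(234.0), np.float64(180.0))]]
scene yellow lid [[534.3, -220.7, 43.5, 23.7, 86.9, (np.float64(201.0), np.float64(174.0))]]
```

View pics/c1.png

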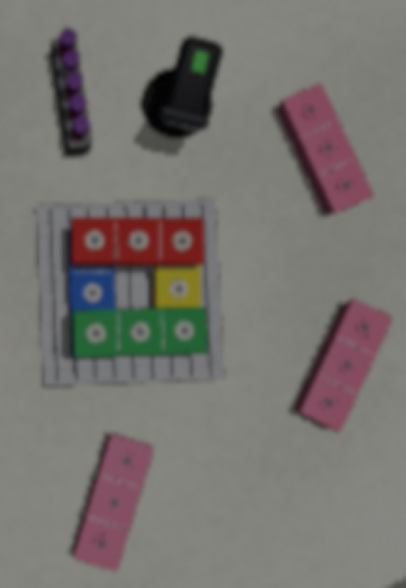

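The crop confirms it: the saturated red lid is on the stack, on top of blue and yellow, and the three pink ones lie on the bench. Both views agree to about 3 mm, so I'll go for green first.

```bash
python3 -m crank '[[0.019,0.0475,-0.005,6.6,0.7],[0.019,0.0475,-0.005,6.6,0.7],[0.019,0.0475,-0.005,6.6,0.7],[0.019,0.0475,-0.005,6.6,0.7],[0.019,0.0475,-0.005,6.6,0.7],[0.019,0.0475,-0.005,6.6,0.7],[0.019,0.0475,-0.005,6.6,0.7],[0.019,0.0475,-0.005,6.6,0.7],[0.019,0.0475,-0.005,6.6,0.7],[0.019,0.0475,-0.005,6.8,0.7]]'; python3 -m crank '[[0,0,0,0,0.7],[0,0,0,0,0.7]]'
cat >> h.py <<'E'
def st():
    s=ctrl.observe(); z=R.from_quat(s["tool_rot"]).as_matrix()
    print("t",round(s["t"],2),"tcp",np.round(s["position"],1),"closing",round(np.degrees(np.arctan2(z[1,1],z[0,1])),1),"gap",round(s["finger_gap"],1),"grip",round(s["grip_force"],1),"F",np.round(s["wrist_force"],1),"q7",round(s["joint_positions"][6],2))
E
python3 -c "from h import *;st()"
```

```text
t: 1.45
position: [505.1, -176.8, 181.2]
tool_rot: [0.694, 0.72, 0.0, 0.0]
wrist_force: [1.0, -0.7, -0.1]
finger_gap: 59.9
grip_force: 0.0
t: 1.7
position: [504.3, -178.7, 181.2]
tool_rot: [0.695, 0.719, -0.0, -0.0]
wrist_force: [-0.7, 0.4, -1.1]
finger_gap: 59.7
grip_force: 0.0
t 1.7 tcp [ 504.3 -178.7  181.2] closing 1.9 gap 59.7 grip 0.0 F [-0.7  0.4 -1.1] q7 0.01
```

```bash
python3 -m crank '[[0,0.0005,-0.03,0,0.7],[0,0,-0.03,0,0.7],[0,0,-0.03,0,0.7],[0,0,-0.025,0,0.7],[0,0,-0.01,0,0.7],[0,0,-0.005,0,0.7],[0,0,0,0,0.7]]' >/dev/null; python3 -c "from h import *;st()"; python3 -m crank '[[0,0,0,0,0.3],[0,0,0,0,0.3],[0,0,0,0,0.3],[0,0,0,0,0.3],[0,0,0,0,0.3]]'>/dev/null;  python3 -c "from h import *;st()"
```

```text
t 2.58 tcp [ 504.7 -178.2   51.7] closing 1.9 gap 59.9 grip 0.0 F [ 0.2 -1.4 -0.3] q7 -0.11
t 3.2 tcp [ 505.  -178.    52.2] closing 1.9 gap 43.4 grip 61.8 F [0.1 0.6 7. ] q7 -0.11
```

```bash
python3 -m crank '[[0,0,0.005,0,0.3],[0,0,0.015,0,0.3],[0,0,0.025,0,0.3],[0,0,0.025,0,0.3],[0,0,0.015,0,0.3],[0,0,0,0,0.3]]' >/dev/null; python3 -c "from h import *;st()"; python3 -m crank '[[0.005,0.014,0,3,0.3],[0.010,0.028,0,6,0.3],[0.012,0.033,0,7,0.3],[0.012,0.033,0,7,0.3],[0.012,0.033,0,7,0.3],[0.012,0.033,0,7,0.3],[0.012,0.033,0,7,0.3],[0.012,0.033,0,7,0.3],[0.012,0.033,0,7,0.3],[0.012,0.033,0,7,0.3]]'>/dev/null; python3 -m crank '[[0.012,0.033,0,7,0.3],[0.012,0.033,0,7,0.3],[0.010,0.028,0,5,0.3],[0.005,0.016,0,3,0.3],[0.002,0.004,0,0.2,0.3],[0,0,0,0,0.3],[0,0,0,0,0.3]]'>/dev/null; python3 -c "
from h import *;st()
f=ctrl.grab_frame('scene');cv2.imwrite('pics/s1.png',cv2.cvtColor(f['image'],cv2.COLOR_RGB2BGR))
f=ctrl.grab_frame('top');cv2.imwrite('pics/t1.png',cv2.cvtColor(f['image'],cv2.COLOR_RGB2BGR))
"
```

```text
t 3.95 tcp [ 505.  -178.   137.5] closing 1.9 gap 43.4 grip 61.2 F [ 0.2  0.1 -2.2] q7 -0.04
t 6.08 tcp [656.5 240.9 136.2] closing 89.0 gap 43.3 grip 61.3 F [-0.6 -0.1 -1.8] q7 0.59
```

View pics/s1.png

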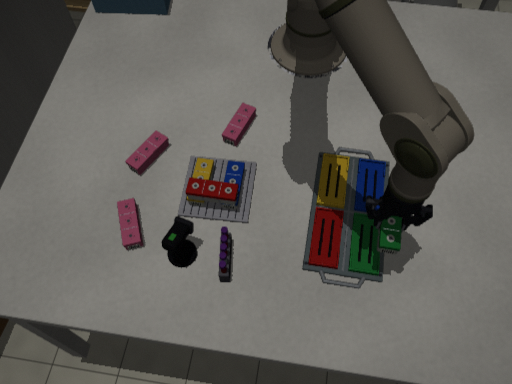

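The scene view shows green held level at (390,232), a bit beyond its cradle (I summed the rows too far). I'll correct this and lower it.

```bash
python3 -m crank '[[-0.0035,-0.012,0,0,0.3],[-0.0035,-0.012,0,0,0.3],[-0.0025,-0.0075,0,0,0.3],[0,0,-0.025,0,0.3],[0,0,-0.03,0,0.3],[0,0,-0.025,0,0.3],[0,0,-0.012,0,0.3],[0,0,-0.006,0,0.3],[0,0,0,0,0.3]]' >/dev/null; python3 -c "from h import *;st()"; python3 -m crank '[[0,0,-0.005,0,0.3],[0,0,-0.005,0,0.3],[0,0,-0.004,0,0.3],[0,0,-0.002,0,0.3],[0,0,0,0,0.3]]'>/dev/null; python3 -c "from h import *;st()"
```

```text
t 7.3 tcp [647.2 210.9  38.6] closing 89.1 gap 43.3 grip 61.3 F [ 0.3 -0.5 -2.7] q7 0.53
t 7.92 tcp [647.  210.8  22.1] closing 89.1 gap 43.0 grip 61.3 F [ 0.7  0.8 -2.1] q7 0.51
```

```bash
python3 -m crank '[[0,-0.001,-0.001,0,0.3],[0,0,0,0,0.3]]'>/dev/null; python3 -c "from h import *;st()";python3 -m crank '[[0,0,-0.0005,0,0.3],[0,0,0,0,0.3]]'>/dev/null; python3 -c "from h import *;st()"
```

```text
t 8.18 tcp [647.1 209.8  21.4] closing 89.1 gap 43.3 grip 61.2 F [ 0.1  0.5 -0.7] q7 0.51
t 8.43 tcp [647.1 209.8  21.3] closing 89.1 gap 42.9 grip 62.0 F [-1.6 -1.1  6.1] q7 0.51
```

```bash
python3 -m crank '[[0,0,0,0,0.4],[0,0,0,0,0.5],[0,0,0,0,0.7],[0,0,0,0,0.7],[0,0,0.02,0,0.7],[0,0,0.05,0,0.7],[0,0,0.05,0,0.7]]' >/dev/null; python3 -c "from h import *;st()"; python3 -m crank '[[-0.0065,-0.043,0,-9.9,0.7],[-0.0065,-0.043,0.0,-9.9,0.7],[-0.0065,-0.043,0,-9.9,0.7],[-0.0065,-0.043,0,-9.9,0.7],[-0.0065,-0.043,0,-9.9,0.7],[-0.0065,-0.043,0,-9.9,0.7],[-0.0065,-0.043,0,-9.9,0.7],[-0.0065,-0.043,0,-9.9,0.7],[-0.0065,-0.042,0,-9.9,0.7],[0,0,0,0,0.7]]'>/dev/null; python3 - <<'E'
from h import *
st()
f=ctrl.grab_frame("top")
print(rect(f,"green",51,(125,120,210,255),7))
for c,z in(("red",82),("blue",46),("yellow",46)): print(c,rect(f,c,z,(255,155,330,235),7))
s=ctrl.grab_frame("scene")
for c,z in(("red",82),("blue",46),("yellow",46)): print(c,rect(s,c,z,(175,145,262,225),7))
i=np.hstack([f["image"],s["image"]]);cv2.imwrite("pics/b2.png",cv2.cvtColor(cv2.resize(i,(800,300)),cv2.COLOR_RGB2BGR))
E
```

```text
t 9.3 tcp [646.9 210.  143.1] closing 89.1 gap 59.8 grip 0.0 F [1.2 0.2 0.4] q7 0.62
t 10.55 tcp [ 587.9 -180.2  141.9] closing -0.4 gap 59.8 grip 0.0 F [0.3 1.3 0.2] q7 -0.08
[[641.3, 202.9, 145.5, 67.5, -0.3, (np.float64(150.0), np.float64(157.0))]]
red [[587.9, -146.8, 59.9, 39.2, 90.0, (np.float64(282.0), np.float64(176.0))]]
blue [[523.4, -136.4, 85.7, 40.3, -0.3, (np.float64(277.0), np.float64(201.0))]]
yellow [[508.5, -218.0, 45.6, 43.1, -0.2, (np.float64(307.0), np.float64(207.0))]]
red [[590.3, -215.7, 47.1, 42.1, 89.6, (np.float64(194.0), np.float64(188.0))]]
blue []
yellow []
```

View pics/b2.png

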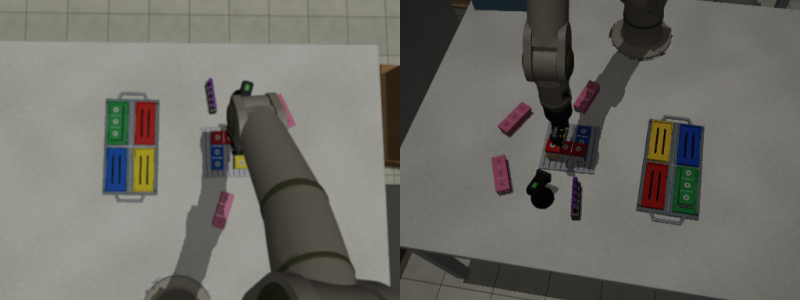

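The picture shows green lying in its cradle (top-view half, about (117,122)) and red untouched under the gripper. Next is red.

```bash
python3 -m crank '[[0.0005,0.004,0,0,0.7],[0,0,-0.03,0,0.7],[0,0,-0.03,0,0.7],[0,0,-0.015,0,0.7],[0,0,-0.01,0,0.7],[0,0,-0.005,0,0.7],[0,0,0,0,0.7]]' >/dev/null; python3 -c "from h import *;st()"; python3 -m crank '[[0,0,0,0,0.3],[0,0,0,0,0.3],[0,0,0,0,0.3],[0,0,0,0,0.3],[0,0,0,0,0.3]]'>/dev/null;  python3 -c "from h import *;st()"; python3 -m crank '[[0,0,0.005,0,0.3],[0,0,0.015,0,0.3],[0,0,0.025,0,0.3],[0,0,0.025,0,0.3],[0,0,0.015,0,0.3],[0,0,0,0,0.3]]' >/dev/null; python3 -c "from h import *;st()"
```

```text
t 11.53 tcp [ 589.3 -172.1   51. ] closing 0.0 gap 59.8 grip 0.0 F [-0.2 -0.3  0.1] q7 -0.14
t 12.15 tcp [ 589.6 -172.4   51.6] closing 0.0 gap 43.4 grip 62.1 F [-0.6 -0.   6.1] q7 -0.14
t 12.9 tcp [ 589.5 -172.4  137. ] closing -0.0 gap 43.0 grip 61.3 F [ 0.4 -0.7 -3.3] q7 -0.09
```

```bash
python3 -m crank '[[0.0015,0.0105,0,3.3,0.3],[0.0045,0.024,0,7.5,0.3],[0.0045,0.024,0,7.5,0.3],[0.0045,0.024,0,7.5,0.3],[0.0045,0.024,0,7.5,0.3],[0.0045,0.024,0,7.5,0.3],[0.0045,0.024,0,7.5,0.3],[0.0045,0.024,0,7.5,0.3],[0.0045,0.024,0,7.5,0.3]]'>/dev/null; python3 -m crank '[[0.0045,0.024,0,7.5,0.3],[0.0045,0.024,0,7.5,0.3],[0.0045,0.024,0,7.5,0.3],[0.002,0.011,0,3.3,0.3],[0,0,0,0,0.3],[0,0,0,0,0.3],[0,0,0,0,0.3]]'>/dev/null; python3 - <<'E'
from h import *
st()
f=ctrl.grab_frame("top"); s=ctrl.grab_frame("scene")
for c,z in(("blue",46),("yellow",46)): print(c,rect(f,c,z,(255,155,330,245),7),rect(s,c,z,(175,140,262,225),7))
E
```

```text
t 14.9 tcp [642.  112.1 135.7] closing 89.0 gap 43.2 grip 61.4 F [ 0.3 -1.  -2.7] q7 0.72
blue [[590.7, -146.3, 45.6, 23.0, 44.7, (np.float64(280.0), np.float64(176.0))]] [[544.1, -138.2, 123.6, 42.8, 1.4, (np.float64(232.0), np.float64(182.0))]]
yellow [[545.2, -218.7, 118.7, 43.3, -0.7, (np.float64(308.0), np.float64(192.0))]] [[549.3, -221.2, 127.2, 44.7, -0.4, (np.float64(200.0), np.float64(180.0))]]
```

```bash
python3 -m crank '[[0,0.001,-0.025,0,0.3],[0,0,-0.03,0,0.3],[0,0,-0.03,0,0.3],[0,0,-0.012,0,0.3],[0,0,-0.006,0,0.3],[0,0,-0.005,0,0.3],[0,0,-0.004,0,0.3],[0,0,0,0,0.3]]' >/dev/null; python3 -c "from h import *;st()"; python3 -m crank '[[0,0,-0.001,0,0.3],[0,0,-0.0005,0,0.3],[0,0,0,0,0.3]]'>/dev/null; python3 -c "from h import *;st()"
```

```text
t 16.0 tcp [642.2 114.3  24. ] closing 89.1 gap 43.1 grip 61.4 F [-0.2  1.3 -3.2] q7 0.6
t 16.38 tcp [642.1 114.3  22.4] closing 89.1 gap 43.2 grip 61.4 F [ 0.2  0.3 -2.3] q7 0.6
```

```bash
python3 -m crank '[[0,-0.0005,-0.001,0,0.3],[0,0,0,0,0.3]]'>/dev/null; python3 -c "from h import *;st()"; python3 -m crank '[[0,0,-0.0005,0,0.3],[0,0,0,0,0.3]]'>/dev/null; python3 -c "from h import *;st()"
```

```text
t 16.62 tcp [642.  113.7  21.2] closing 89.1 gap 43.1 grip 61.4 F [ 0.2  0.2 -2.2] q7 0.6
t 16.88 tcp [642.1 113.8  20.8] closing 89.1 gap 42.9 grip 61.7 F [ 0.8 -0.3 -2.2] q7 0.6
```

```bash
python3 -m crank '[[0,0,-0.0005,0,0.3],[0,0,0,0,0.3]]'>/dev/null; python3 -c "from h import *;st()"; python3 -m crank '[[0,0,0,0,0.4],[0,0,0,0,0.5],[0,0,0,0,0.7],[0,0,0,0,0.7],[0,0,0.02,0,0.7],[0,0,0.05,0,0.7],[0,0,0.05,0,0.7],[0,0,0,0,0.7]]' >/dev/null; python3 -c "from h import *;st()"
```

```text
t 17.12 tcp [642.1 113.8  20.7] closing 89.1 gap 43.1 grip 62.2 F [-1.6 -1.5  4.6] q7 0.6
t 18.12 tcp [644.2 115.  145.7] closing 89.1 gap 59.9 grip 0.0 F [-0.1  0.7 -0.1] q7 0.72
```

```bash
python3 -m crank '[[-0.014,-0.036,0,0.2,0.7],[-0.014,-0.036,0,0.2,0.7],[-0.014,-0.036,0,0.2,0.7],[-0.014,-0.036,0,0.2,0.7],[-0.014,-0.036,0,0.2,0.7],[-0.014,-0.036,0,0.2,0.7],[-0.014,-0.0355,0,0.2,0.7],[0,0,0,0,0.7],[0,0,0,0,0.7]]' >/dev/null; python3 - <<'E'
from h import *
st()
f=ctrl.grab_frame("top"); s=ctrl.grab_frame("scene")
print(rect(f,"red",51,(165,120,210,190),7),rect(s,"red",51,(300,145,350,285),7))
i=np.hstack([f["image"],s["image"]]);cv2.imwrite("pics/b3.png",cv2.cvtColor(cv2.resize(i,(800,300)),cv2.COLOR_RGB2BGR))
E
```

```text
t 19.25 tcp [ 544.2 -137.2  140.5] closing 90.5 gap 59.8 grip 0.0 F [0.6 0.4 0.7] q7 1.08
[[640.2, 109.3, 143.1, 64.5, -0.8, (np.float64(185.0), np.float64(157.0))]] [[660.3, 111.3, 148.3, 67.4, -0.8, (np.float64(326.0), np.float64(237.0))]]
```

View pics/b3.png

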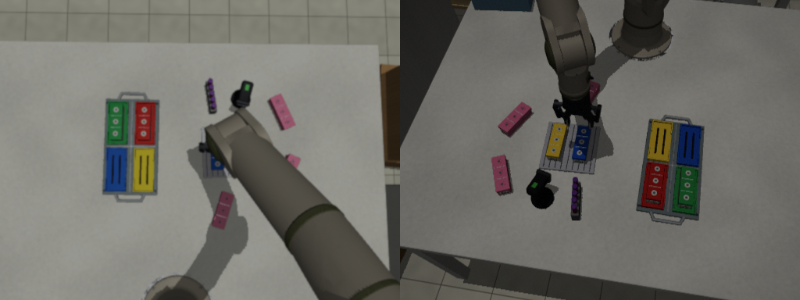

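Red and green both lie in their cradles (top half at (145,122) and (117,122)), and blue is centred under the gripper. I'll lower to blue now.

```bash
python3 -m crank '[[0,0,-0.03,0,0.7],[0,0,-0.035,0,0.7],[0,0,-0.03,0,0.7],[0,0,-0.015,0,0.7],[0,0,-0.01,0,0.7],[0,0,-0.0045,0,0.7],[0,0,0,0,0.7]]' >/dev/null; python3 -c "from h import *;st()"; python3 -m crank '[[0,0,0,0,0.3],[0,0,0,0,0.3],[0,0,0,0,0.3],[0,0,0,0,0.3],[0,0,0,0,0.3]]'>/dev/null;  python3 -c "from h import *;st()"; python3 -m crank '[[0,0,0.005,0,0.3],[0,0,0.015,0,0.3],[0,0,0.025,0,0.3],[0,0,0.03,0,0.3],[0,0,0.03,0,0.3],[0,0,0.015,0,0.3],[0,0,0,0,0.3]]' >/dev/null; python3 -c "from h import *;st()"
```

```text
t 20.23 tcp [ 544.4 -137.7   16.2] closing 90.5 gap 60.0 grip 0.0 F [-0.4 -0.6 -0.7] q7 0.87
t 20.85 tcp [ 544.5 -137.9   16.6] closing 90.5 gap 42.9 grip 61.9 F [-1.2 -0.   6.4] q7 0.87
t 21.73 tcp [ 544.3 -138.1  136.8] closing 90.5 gap 43.3 grip 61.1 F [-0.2 -0.7 -1.8] q7 1.07
```

```bash
python3 -m crank '[[-0.0028,0.0158,0,-0.2,0.3],[-0.0055,0.0318,0,-0.2,0.3],[-0.0055,0.0318,0,-0.2,0.3],[-0.0055,0.0318,0,-0.2,0.3],[-0.0055,0.0318,0,-0.2,0.3],[-0.0055,0.0318,0,-0.2,0.3],[-0.0055,0.0318,0,-0.2,0.3]]'>/dev/null; python3 -m crank '[[-0.0055,0.0318,0,0,0.3],[-0.0055,0.0318,0,0,0.3],[-0.0055,0.0318,0,0,0.3],[-0.0055,0.0318,0,0,0.3],[-0.0028,0.0158,0,0,0.3],[0,0,0,0,0.3],[0,0,0,0,0.3]]'>/dev/null; python3 -c "from h import *;st()"; python3 -m crank '[[0,0,-0.025,0,0.3],[0,0,-0.03,0,0.3],[0,0,-0.03,0,0.3],[0,0,-0.012,0,0.3],[0,0,-0.006,0,0.3],[0,0,-0.005,0,0.3],[0,0,-0.004,0,0.3],[0,0,0,0,0.3]]' >/dev/null; python3 -c "from h import *;st()"
```

```text
t 23.48 tcp [483.3 210.5 135.3] closing 89.1 gap 43.4 grip 61.2 F [-0.  -0.2 -0.9] q7 0.38
t 24.48 tcp [483.6 211.9  23.9] closing 89.1 gap 43.0 grip 61.2 F [-1.  -0.7 -1.1] q7 0.17
```

```bash
python3 -m crank '[[0,0,-0.001,0,0.3],[0,0,-0.001,0,0.3],[0,0,0,0,0.3]]'>/dev/null; python3 -c "from h import *;st()"; python3 -m crank '[[0,0,-0.0005,0,0.3],[0,0,0,0,0.3]]'>/dev/null; python3 -c "from h import *;st()"; python3 -m crank '[[0,0,-0.0005,0,0.3],[0,0,0,0,0.3]]'>/dev/null; python3 -c "from h import *;st()"
```

```text
t 24.85 tcp [483.5 211.9  21.8] closing 89.1 gap 42.7 grip 61.2 F [-0.3  0.1 -1.9] q7 0.16
t 25.1 tcp [483.5 211.9  21.6] closing 89.1 gap 43.5 grip 62.0 F [-1.2 -0.6  4.9] q7 0.16
t 25.35 tcp [483.5 211.9  21.6] closing 89.1 gap 43.1 grip 63.2 F [-3.3 -1.1 12.7] q7 0.16
```

```bash
python3 -m crank '[[0,0,0,0,0.4],[0,0,0,0,0.5],[0,0,0,0,0.7],[0,0,0,0,0.7],[0,0,0.02,0,0.7],[0,0,0.05,0,0.7],[0,0,0.05,0,0.7],[0,0,0,0,0.7]]' >/dev/null; python3 -m crank '[[0.0064,-0.0432,0,0.3,0.7],[0.0064,-0.0432,0,0,0.7],[0.0064,-0.0432,0,0,0.7],[0.0064,-0.0432,0,0,0.7],[0.0064,-0.0432,0,0,0.7],[0.0064,-0.0432,0,0,0.7],[0.0064,-0.0432,0,0,0.7],[0.0064,-0.0432,0,0,0.7],[0.0064,-0.0432,0,0,0.7],[0.0064,-0.0432,0,0,0.7]]' >/dev/null; python3 -m crank '[[0,0,0,0,0.7],[0,0,0,0,0.7]]'>/dev/null;  python3 -c "from h import *;st()"; python3 -m crank '[[0,0,-0.03,0,0.7],[0,0,-0.035,0,0.7],[0,0,-0.03,0,0.7],[0,0,0,0,0.7]]' >/dev/null; python3 -c "from h import *;st()"
```

```text
t 27.85 tcp [ 547.  -219.5  139.9] closing 89.4 gap 59.9 grip 0.0 F [-0.   0.7 -0.5] q7 1.21
t 28.35 tcp [ 546.3 -218.    44.1] closing 89.6 gap 59.4 grip 0.0 F [0.8 0.6 0.5] q7 1.08
```

```bash
python3 -m crank '[[0,0,-0.015,0,0.7],[0,0,-0.01,0,0.7],[0,0,-0.004,0,0.7],[0,0,0,0,0.7]]' >/dev/null; python3 -c "from h import *;st()"; python3 -m crank '[[0,0,0,0,0.3],[0,0,0,0,0.3],[0,0,0,0,0.3],[0,0,0,0,0.3],[0,0,0,0,0.3]]'>/dev/null;  python3 -c "from h import *;st()"; python3 -m crank '[[0,0,0.005,0,0.3],[0,0,0.015,0,0.3],[0,0,0.025,0,0.3],[0,0,0.03,0,0.3],[0,0,0.03,0,0.3],[0,0,0.015,0,0.3],[0,0,0,0,0.3]]' >/dev/null; python3 -c "from h import *;st()"
```

```text
t 28.85 tcp [ 547.4 -220.1   16.8] closing 89.4 gap 59.8 grip 0.0 F [ 0.4  0.7 -0.3] q7 1.03
t 29.48 tcp [ 547.7 -220.2   17.3] closing 89.4 gap 43.3 grip 62.3 F [-1.4  0.   5.5] q7 1.03
t 30.35 tcp [ 547.7 -220.4  137.8] closing 89.4 gap 43.2 grip 61.4 F [ 0.1  0.7 -2.3] q7 1.21
```

```bash
python3 -m crank '[[-0.003,0.0153,0,-0.3,0.3],[-0.0059,0.0306,0,0,0.3],[-0.0059,0.0306,0,0,0.3],[-0.0059,0.0306,0,0,0.3],[-0.0059,0.0306,0,0,0.3],[-0.0059,0.0306,0,0,0.3],[-0.0059,0.0306,0,0,0.3]]'>/dev/null; python3 -m crank '[[-0.0059,0.0306,0,0,0.3],[-0.0059,0.0306,0,0,0.3],[-0.0059,0.0306,0,0,0.3],[-0.0059,0.0306,0,0,0.3],[-0.003,0.0153,0,0,0.3],[0,0,0,0,0.3],[0,0,0,0,0.3]]'>/dev/null; python3 -c "from h import *;st()"; python3 -m crank '[[0,0,-0.025,0,0.3],[0,0,-0.03,0,0.3],[0,0,-0.03,0,0.3],[0,0,-0.012,0,0.3],[0,0,-0.006,0,0.3],[0,0,-0.005,0,0.3],[0,0,-0.004,0,0.3],[0,0,0,0,0.3]]' >/dev/null; python3 -c "from h import *;st()"
```

```text
t 32.1 tcp [482.3 115.3 136.4] closing 89.1 gap 43.0 grip 61.5 F [-0.7 -0.7 -3.3] q7 0.53
t 33.1 tcp [482.6 116.5  24.9] closing 89.1 gap 43.4 grip 61.5 F [ 0.1 -0.2 -2.3] q7 0.26
```

```bash
python3 -m crank '[[0,0,-0.001,0,0.3],[0,0,-0.001,0,0.3],[0,0,0,0,0.3]]'>/dev/null; python3 -c "from h import *;st()"; python3 -m crank '[[0,0,-0.0005,0,0.3],[0,0,0,0,0.3]]'>/dev/null; python3 -c "from h import *;st()"; python3 -m crank '[[0,0,-0.0005,0,0.3],[0,0,0,0,0.3]]'>/dev/null; python3 -c "from h import *;st()"
```

```text
t 33.48 tcp [482.5 116.5  22.8] closing 89.1 gap 43.3 grip 61.5 F [ 0.6 -0.5 -3.4] q7 0.26
t 33.73 tcp [482.5 116.5  22.3] closing 89.1 gap 43.4 grip 61.8 F [ 0.6  0.1 -1.4] q7 0.25
t 33.98 tcp [482.5 116.5  22.3] closing 89.1 gap 43.1 grip 63.0 F [-1.5 -0.6  7.1] q7 0.25
```

Yellow has landed. I'll release it, retreat to the bare bench on the right, and check everything.

```bash
python3 -m crank '[[0,0,0,0,0.4],[0,0,0,0,0.5],[0,0,0,0,0.7],[0,0,0,0,0.7],[0,0,0.02,0,0.7],[0,0,0.05,0,0.7],[0,0,0.05,0,0.7],[0,0,0.05,0,0.7],[0,0,0,0,0.7]]' >/dev/null; python3 -m crank '[[0,-0.05,0,0,0.7],[0,-0.05,0,0,0.7],[0,-0.05,0,0,0.7],[0,-0.05,0,0,0.7],[0,-0.05,0,0,0.7],[0,-0.05,0,0,0.7],[0,-0.05,0,0,0.7],[0,0,0,0,0.7],[0,0,0,0,0.7]]' >/dev/null; python3 - <<'E'
from h import *
st()
f=ctrl.grab_frame("top"); s=ctrl.grab_frame("scene")
a=cv2.resize(f["image"][110:260,120:220],(400,600)); b=cv2.resize(s["image"][140:290,300:400],(400,600))
cv2.imwrite("pics/fin.png",cv2.cvtColor(np.hstack([a,b]),cv2.COLOR_RGB2BGR))
i=np.hstack([f["image"],s["image"]]);cv2.imwrite("pics/fin2.png",cv2.cvtColor(cv2.resize(i,(800,300)),cv2.COLOR_RGB2BGR))
E
```

```text
t 36.23 tcp [ 482.  -232.9  191. ] closing 89.1 gap 59.7 grip 0.0 F [-0.3  1.2  0.5] q7 1.32
```

View pics/fin.png

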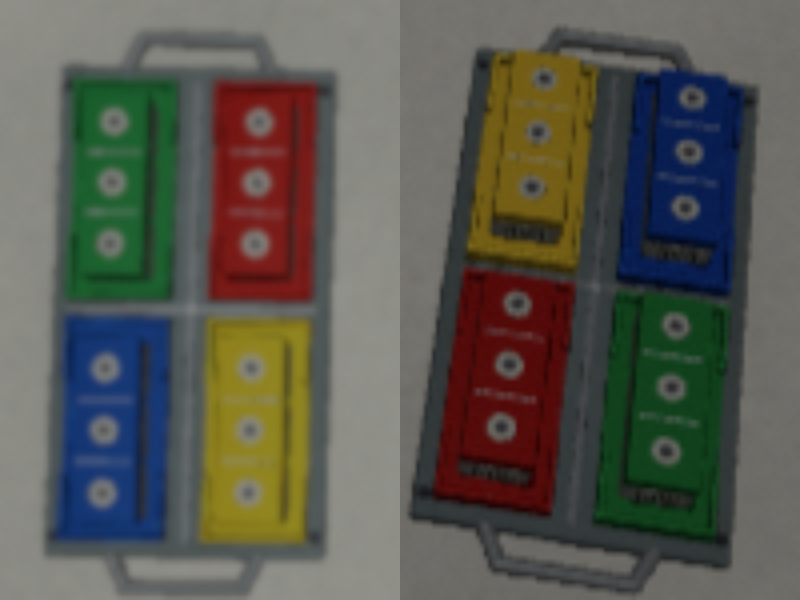

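View pics/fin2.png

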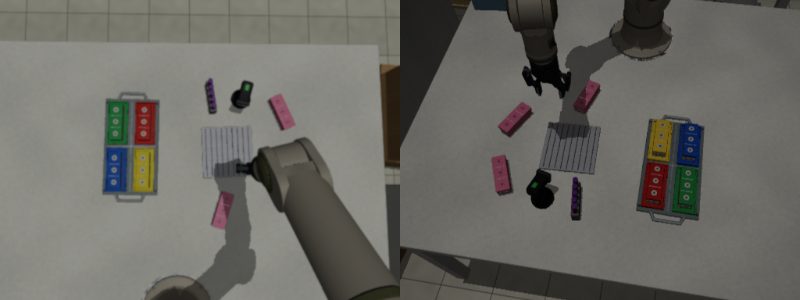

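All four cassettes are in their own cradles; rack, scanner and pink decoys are unmoved. One quick numeric check, casting the middle label dots onto z = 51.

```bash
python3 - <<'E'
from h import *
f=ctrl.grab_frame("top"); s=ctrl.grab_frame("scene")
C=np.array([[647,209.2],[646,113],[483.6,211.6],[482.7,116.3]])
a=cast(f,[[147.5,155.5],[183.75,155.5],[145.5,217.25],[182,217.25]],51);b=cast(s,[[367.5,236.5],[327,230.75],[371.75,177.75],[334.25,172.5]],51)
print("green red blue yellow, top / scene minus cradle");print(np.round(np.c_[a-C,b-C],1))
E
```

```text
green red blue yellow, top / scene minus cradle
[[-2.1  0.7 -1.  -0.8]
 [-0.9  0.9 -0.2 -0.7]
 [-2.7  0.5 -1.8 -1.5]
 [-2.1  0.3 -2.  -1.2]]
```

```bash
python3 -c "from station import ctrl;print(ctrl.job_done())"
```

```text
the job is handed in; nothing more can be done
None
```

The job is handed in: all four cassettes lie in the cradles of their own colours, about 3 mm or less off centre by the cameras. The rack, scanner and pink look-alikes appeared unmoved in the last pictures, at about 36 s on the clock (no verdict was returned).

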